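# Check two press gaps with a feeler

## Task

One of the two gaps in the beech hand press has closed up lower down, out of sight. Take the feeler from its stand by its wooden handle and gently try its sprung blade in both gaps, the left one first and then the right one, stopping when it meets resistance and never pushing the spring to its end. Then leave the feeler standing fully home in the gap that takes it, its wooden shoulder resting on the jaws, without disturbing the small things lying around.

Things in the scene. Friction and masses are not known exactly. Their poses are not given: they have to be found in the camera images.
- press: Hand press fixed to the table: plywood foot 114 x 144 x 12 mm carrying three pale beech jaws side by side (each 78 long, 38 wide), jaw tops 65 mm above the table, with steel plates over both ends. Origin: centre of its underside, on the table; x runs along the jaws and gaps (away from the robot at yaw 0), y across them (to the robot's left), z up.
- gap_left (a point): Centre of the mouth of the left (+y) gap, level with the jaw tops; axes as the press. The gap is a straight slot 78 mm long in x, 7 mm wide in y, its floor 53 mm below the mouth, with straight sides and square-cut edges. In one of the two gaps, not known beforehand which, hard ledges narrow it to 1 mm from 18 mm below the mouth downward, so that the blade jams there; the other one is clear to the floor.
- gap_right (a point): Centre of the mouth of the right (-y) gap, 45 mm from the left one; the same size, and the same words hold.
- stand: Fixed wooden block 66 (x) x 52 (y) x 50 mm high with a slot 28 x 9 mm right through it from the top, in which the feeler stands at the start. Origin: centre of its underside.
- feeler: Feeler, loose, 90 g, standing upright: beech handle 32 (x) x 14 (y) x 62 mm high above a sprung steel blade. Origin on the centre line, 45 mm below the handle's underside, where the tip of the unpressed blade is; z up along the handle, x along the blade's width, y through its thickness. Handle from 45 to 107 mm above the origin; its flat underside is the shoulder. Take it across the 14 mm thickness. At the start the shoulder rests on the stand, the tip 5 mm above the table.
- blade: Steel blade of the feeler, sprung: it gives way straight up into the handle from a push of about 2 N, by 1 mm more per newton, and is bottomed after 10 mm (about 12 N). It is 24 mm wide (x), 5 mm thick (y), 45 mm long below the handle, the last 4 mm stepped down to 20 x 3.2 mm. Origin at the tip, axes as the feeler. Must not be gripped; bears at most 15 N.
- blade_tip (a point): The tip of the blade (lowest point, on the centre line); moves up with the blade when that is pressed in.
- loupe: Black eyepiece loupe, 40 mm across, 28 mm high, standing in front of the press; origin under its centre. Leave alone.
- eraser: Vinyl eraser in a card sleeve, 24 x 53 x 13 mm, behind the press; origin under its centre. Leave alone.
- bulldog_clip: Spring clip, 26 x 32 x 48 mm, behind the stand; origin under its centre. Leave alone.
There are look-alikes about, which are no part of the job. Leave any red or yellow look-alike of the feeler alone.

How it is judged:
On the way, in this order (a step that is already met when the one before it is completed fails the run):
1. the blade's tip has gone more than 12 mm into the left gap (z of blade_tip in the frame of gap_left below -0.012 m and x of blade_tip in the frame of gap_left between -0.03 and 0.03 m and y of blade_tip in the frame of gap_left between -0.004 and 0.004 m), for 0.05 s.
2. then the blade's tip has gone more than 12 mm into the right gap (z of blade_tip in the frame of gap_right below -0.012 m and x of blade_tip in the frame of gap_right between -0.03 and 0.03 m and y of blade_tip in the frame of gap_right between -0.004 and 0.004 m), for 0.05 s.
At the end, for the whole second after the job is handed in: The feeler stands released and at rest in the gap that takes it, the tip at least 42 mm below the mouth (fully home is 45 mm), leaning less than 0.1 rad (((z of blade_tip in the frame of gap_left below -0.042 m and x of blade_tip in the frame of gap_left between -0.03 and 0.03 m and y of blade_tip in the frame of gap_left between -0.004 and 0.004 m) or (z of blade_tip in the frame of gap_right below -0.042 m and x of blade_tip in the frame of gap_right between -0.03 and 0.03 m and y of blade_tip in the frame of gap_right between -0.004 and 0.004 m)) and angle between feeler's own z axis and vertical below 0.1 rad and linear speed of feeler below 0.02 m/s and contact force between feeler and the fingers below 0.1 N); the robot touches nothing.
It fails at once if the blade is loaded with more than 15 N by anything (forced into a gap, or gripped) (contact force between blade and anything else above 15 N).
It fails at once if the black loupe is moved more than 20 mm (distance of loupe from where it was at the start of the episode above 0.02 m).
It fails at once if the eraser is moved more than 20 mm (distance of eraser from where it was at the start of the episode above 0.02 m).
It fails at once if the bulldog clip is moved more than 20 mm (distance of bulldog_clip from where it was at the start of the episode above 0.02 m).
It also fails if it takes over 58 s, if anything falls off the work surface, if the arm or the gripper's body presses on something with over 40 N, if the wrist force passes 120 N, or if a joint passes its speed limit or range.

## Robot

A 7-joint arm with a two-finger parallel gripper is mounted at the origin on a cart in front of the work surface, level with it; the furniture and walls round the work are solid. World frame = base frame: x ahead of the robot, y to its left, z up, the work surface at z = 0. Lengths are in m, angles in rad, forces in N, time in s.
With the tool pointing down it reaches from about 0.4 to 0.9 m from the base axis. Payload 5.5 kg.
Tool frame: the origin (TCP) lies at the very end of the fingers, on their centre line; the grasp point (between the pads) lies 19 mm behind it; z points along the fingers, x is the direction in which the jaws open and shut, and the axes are right-handed (so a half turn about z gives the same grasp; the last joint's range is limited). The gripper opens to 85 mm and grips with 20 to 120 N. Pads are 22 mm wide; open, the fingers measure 114 mm over their backs; the gripper's body (76 mm by 85 mm) begins 54 mm behind the grasp point. The pads swing forward as they close: fully open they stand 13 mm farther back than shut.
Start: joints at [-0.927, 0.501, -0.427, 1.55, 0.221, 1.138, -0.21], TCP at [0.242, 0.603, 0.231] pointing down, gripper open.
Joint ranges: [-2.88, 2.88], [-0.31, 2.03], [-1.54, 1.56], [0.2, 2.42], [-1.41, 4.55], [0.19, 2.02], [-2.57, 2.57]. Speed limits (rad/s): [2.57, 2.57, 3.14, 3.14, 3.14, 3.14, 3.14].

## Interface

Orientations are given as a unit quaternion [w, x, y, z].
In Python, from rig import bot gives the robot as it stands.
- The arm moves only by the shell command python3 -m crank 'ROWS' [FORCE]. ROWS is JSON, a list of rows, each a list of 3 entries, a list of its own where there are three numbers: the shift along the tool's x, y, z in units of 25 mm (1.0 is 25 mm), then the turn, a rotation vector about the tool's x, y, z in units of 8 degrees (1.0 is 8 degrees), then the finger opening in mm, from 0 to 85.4. In form: [[[x, y, z], [ax, ay, az], hand], ...]. A call has 1 to 20 rows; each row is the pose to reach, as a shift and turn from the pose commanded when the call began, along the tool's axes at that moment; what a row does not reach only later rows make up. A row lasts 1/8 s, in which the tool goes at most 62.5 mm and 10.7 degrees, less where a joint would pass 70% of its speed; a pose out of reach is approached as far as the arm can. A call with a gripper value outside its range is refused whole. The fingers move at their own pace and stop on an object; FORCE is the grip in N (left out, the last holds). Time passes only in rows, so rows that repeat a pose let the fingers close. It gives the time, the measured TCP pose, the force and the opening at its end, in the units of the state.
- bot.get_state(): the state, without advancing time (a new reading comes with each control period).
- bot.snapshot(name): name is "side" or "top" or "wrist"; returns a dict with "image" (400x640x3 uint8, red, green, blue), "depth" (400x640 float32, m along the optical axis (not along the pixel's ray), 0 where there is no reading), "intrinsics" (3x3 intrinsics, pixels), "rvec" (rotation vector, rad) and "tvec" (3), from world to camera coordinates, as OpenCV has them. Camera axes: x right, y down, z forward; pixel columns grow to the right and rows downward; lengths in m; the calibration is good to about 2 mm. The wrist camera is an equidistant fisheye: a pixel r from the principal point sees the ray r / f radians off the axis. A picture is of the moment at which its call begins.
- bot.finish_job(): hands the job in, once; it reports no verdict.
The state is a dict: "time_s": time; "q": joint angles; "joint_velocities": joint speeds; "effort": joint torques, N m; "ee_pos": TCP position; "eef_rot": TCP orientation; "wrist_force": force on the tool from outside, world axes, zero at the start; "wrist_torque": the same for the moment, N m; "width": opening from 0.0 (shut) to 1.0 (fully open).
Only numpy, scipy, OpenCV 4.12 (cv2) and the standard library are available. Lean on these libraries where they do the work, as an engineer would, in place of code of your own. Each camera call takes 0.05 s, during which the arm holds its last target.

## Working session

There is one attempt and no reset: what is moved stays moved. The work goes in short steps, Python scripts to look and compute and a shell command to move; the robot and the scene stay as the last step left them, time stands still between calls to the robot, and variables do not carry over. Pictures are saved under pics/ and viewed, and the job is handed in when it is done.

```bash
ls; mkdir -p pics
cat > h.py <<'E'
import numpy as np, cv2
from rig import bot
from scipy.spatial.transform import Rotation as R
def snap(n,save=None):
    s=bot.snapshot(n)
    if save: cv2.imwrite(f'pics/{save}.png',s['image'][:,:,::-1])
    return s
def ray(s,uv,fish=False):
    K=np.array(s['intrinsics']);Rm=R.from_rotvec(np.ravel(s['rvec'])).as_matrix();t=np.ravel(s['tvec'])
    x=(uv[0]-K[0,2])/K[0,0];y=(uv[1]-K[1,2])/K[1,1]
    if fish:
        r=np.hypot(x,y)+1e-12; d=np.array([np.sin(r)*x/r,np.sin(r)*y/r,np.cos(r)])
    else: d=np.array([x,y,1.])
    return -Rm.T@t, Rm.T@d
def onz(s,uv,z,fish=False):
    o,d=ray(s,uv,fish); return o+d*(z-o[2])/d[2]
def pts(s):
    K=np.array(s['intrinsics']);Rm=R.from_rotvec(np.ravel(s['rvec'])).as_matrix();t=np.ravel(s['tvec'])
    v,u=np.mgrid[0:400,0:640];D=s['depth']
    P=np.stack([(u-K[0,2])/K[0,0]*D,(v-K[1,2])/K[1,1]*D,D],-1)
    return (P-t)@Rm
def proj(s,P,fish=False):
    K=np.array(s['intrinsics']);Rm=R.from_rotvec(np.ravel(s['rvec'])).as_matrix();t=np.ravel(s['tvec'])
    c=Rm@np.asarray(P,float)+t
    if fish:
        th=np.arctan2(np.hypot(c[0],c[1]),c[2]);r=np.hypot(c[0],c[1])+1e-12
        return K[0,2]+K[0,0]*th*c[0]/r,K[1,2]+K[1,1]*th*c[1]/r
    return K[0,2]+K[0,0]*c[0]/c[2],K[1,2]+K[1,1]*c[1]/c[2]
def tri(rays):
    A=np.zeros((3,3));b=np.zeros(3)
    for o,d in rays:
        d=d/np.linalg.norm(d);M=np.eye(3)-np.outer(d,d);A+=M;b+=M@o
    return np.linalg.solve(A,b)
E
python3 - <<'E'
from h import *
for n in('side','top','wrist'):
    s=snap(n,n+'0'); o,d=ray(s,(320,200)); print(n,o,d,s['intrinsics'])
print(bot.get_state())
E
```

```text
pics
side [0.42064339 0.8458667  0.48483227] [ 0.18577697 -0.86703307 -0.46280619] [[492.83253943   0.         328.44885151]
 [  0.         492.83253943 193.86226788]
 [  0.           0.           1.        ]]
top [0.43851304 0.0857496  0.921681  ] [ 0.19276876 -0.00481791 -0.98144117] [[404.08133848   0.         316.62274714]
 [  0.         404.08133848 207.45004003]
 [  0.           0.           1.        ]]
wrist [0.16238701 0.63503023 0.37294187] [ 0.30576715 -0.1411018  -0.9417512 ] [[309.70691629   0.         324.68653586]
 [  0.         309.70691629 197.41604233]
 [  0.           0.           1.        ]]
{'time_s': 0.15, 'q': array([-0.92679915,  0.50166462, -0.42684019,  1.55121032,  0.22082146,
        1.13826039, -0.2102844 ]), 'joint_velocities': array([-0.00042573, -0.00252796,  0.00024848, -0.00533377,  0.00106812,
       -0.00015777,  0.0006471 ]), 'effort': array([-7.14537600e-03, -5.70033717e+01, -5.82556933e+00, -2.81284779e+01,
        1.06115479e-02,  7.90894468e-03,  2.53723221e-05]), 'ee_pos': array([0.2414105 , 0.60294299, 0.23047826]), 'eef_rot': array([ 3.93169295e-04,  8.28127569e-01,  5.60539183e-01, -6.32291613e-04]), 'wrist_force': array([-0.35055944, -0.00353734, -0.34578203]), 'wrist_torque': array([-0.03328257, -0.00929999, -0.01608425]), 'width': 1.000740022211659}
```

View pics/side0.png

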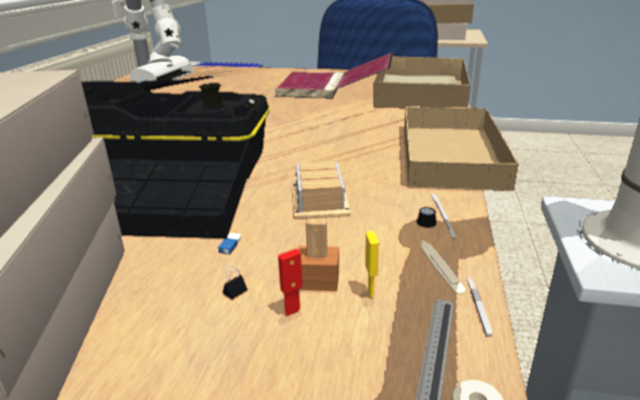

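View pics/top0.png

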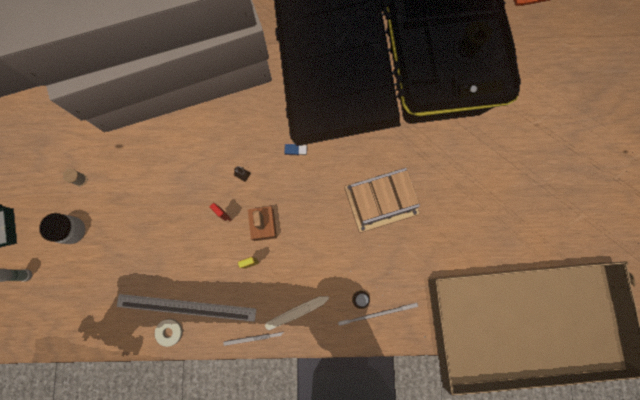

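View pics/wrist0.png

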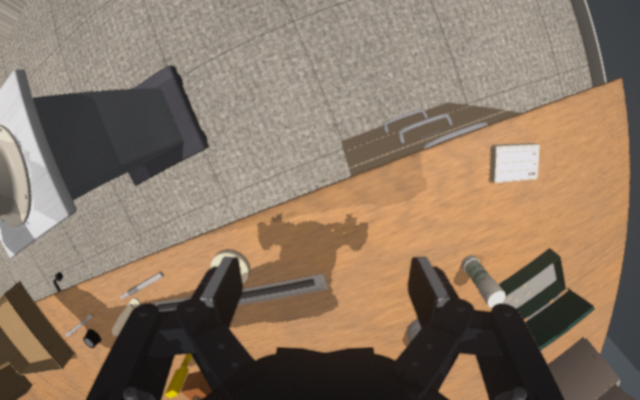

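The candidates are the beech handle in the stand (top 257,217; side 317,237), the red one (top 220,211; side 290,282) and the yellow one (top 247,263; side 372,255). By the description it is the beech handle standing in the wooden block. Next I'll check it in a close crop.

Run:
```python
from h import *
t=snap('top');s=snap('side')
a=cv2.resize(t['image'][150:280,190:440],None,fx=3.2,fy=3.2,interpolation=cv2.INTER_CUBIC)
b=cv2.resize(s['image'][150:330,210:460],None,fx=3.2,fy=3.2,interpolation=cv2.INTER_CUBIC)
cv2.imwrite('pics/ct.png',a[:,:,::-1]);cv2.imwrite('pics/cs.png',b[:,:,::-1])
P=pts(t)
for n,(u,v) in dict(h=(257,214),stand=(266,230),table=(300,250),jaw=(383,198),red=(218,210)).items(): print(n,P[v,u], t['depth'][v,u])
np.savez('top.npz',**t);np.savez('side.npz',**s)
```

```text
h [0.57101922 0.21013865 0.11323025] 0.81964636
stand [0.54585386 0.20014778 0.04944869] 0.8780082
table [5.04583470e-01 1.29088976e-01 4.40058119e-04] 0.9187709
jaw [ 0.60873859 -0.05487508  0.06309724] 0.87456334
red [0.58187557 0.29099383 0.10758507] 0.8274183
```

View pics/ct.png

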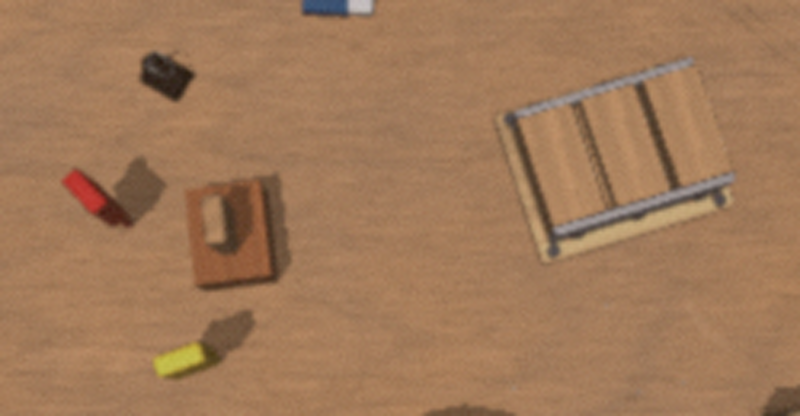

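View pics/cs.png

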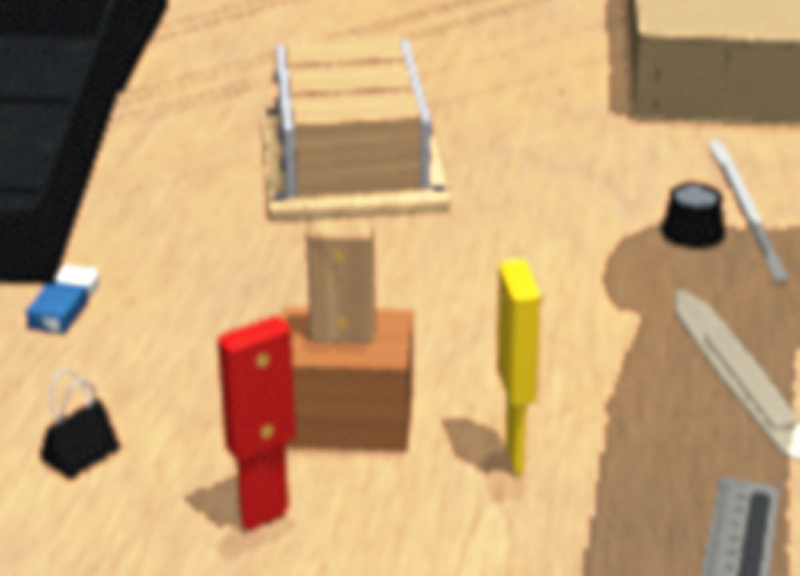

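Run:
```python
from h import *
for n in('top','side'):
    t=dict(np.load(n+'.npz'));P=pts(t);I=t['image']
    x,y,z=P[...,0],P[...,1],P[...,2]; ok=t['depth']>0
    def rect(m,l,zr):
        q=P[m&ok];c,wh,a=cv2.minAreaRect((q[:,:2]*1000).astype(np.float32))
        print(n,l,len(q),'z',np.median(q[:,2]).round(4),'c',np.round(c,1),np.round(wh,1),round(a,1))
    r1=(abs(x-.57)<.06)&(abs(y-.205)<.045)
    rect(r1&(z>.105),'handle',0); rect(r1&(z>.042)&(z<.056),'standtop',0)
    r2=(abs(x-.61)<.12)&(abs(y+.055)<.12)
    rect(r2&(z>.056),'press',0); rect(r2&(z>.008)&(z<.08),'foot',0)
    for l,b in dict(red=(.58,.29),yel=(.5,.22),clip=(.63,.25),loupe=(.43,0),eraser=(.68,.13)).items():
        rect((abs(x-b[0])<.05)&(abs(y-b[1])<.03)&(z>.01),l,0)
    q=P[r2&(z>.056)&ok];print(np.percentile(q[:,2],[5,25,50,75,95,99]))
```

```text
top handle 110 z 0.112 c [562.9 212.1] [31.5 14.2] 5.9
top standtop 569 z 0.0504 c [563.2 212.1] [66.3 52.4] 6.5
top press 2252 z 0.0653 c [615.5 -58.9] [ 90.2 128.3] 16.3
top foot 3183 z 0.0643 c [615.4 -58.7] [114.2 144.1] 16.1
top red 177 z 0.1051 c [583.5 295.5] [31.8 14. ] 43.5
top yel 422 z 0.0526 c [507.5 219.6] [45.  93.9] 78.6
top clip 89 z 0.0441 c [633.1 244.6] [106.1  26.2] 20.4
top loupe 209 z 0.0259 c [396.   -3.6] [30.3 35.8] 5.8
top eraser 8 z 0.0141 c [729.3 130.4] [32.7  1.2] 89.7
[0.06101368 0.06392732 0.06533853 0.06648717 0.06798235 0.06887193]
side handle 162 z 0.1107 c [563.  214.7] [30.8 14.3] 6.9
side standtop 694 z 0.0498 c [563.  213.7] [65.3 56.4] 7.7
side press 1287 z 0.0644 c [615.4 -56.6] [ 90.1 131.7] 15.8
side foot 2647 z 0.0546 c [615.  -55.9] [113.6 143.6] 16.3
side red 1205 z 0.0711 c [583.6 298.2] [32.4 15.7] 43.0
side yel 1121 z 0.05 c [507.4 220.3] [49.1 92.2] 81.2
side clip 172 z 0.0206 c [630.5 245.6] [109.2  23.3] 16.5
side loupe 233 z 0.0236 c [394.4  -1.2] [35.8 31.2] 78.9
side eraser 14 z 0.0117 c [729.4 135.9] [39.6  1. ] 89.4
[0.05897627 0.0627182  0.0644471  0.06515003 0.06598422 0.06647897]
```

```bash
cat >> h.py <<'E'
def plan(target,yaw_deg,st=None):
    """target TCP pos, yaw of feeler/press x; tool x at yaw+90, tool pointing down"""
    st=st or bot.get_state();q=st['eef_rot'];R0=R.from_quat([q[1],q[2],q[3],q[0]])
    a=np.radians(yaw_deg);ty=np.array([np.cos(a),np.sin(a),0]);tz=np.array([0,0,-1.]);tx=np.cross(ty,tz)
    R1=R.from_matrix(np.stack([tx,ty,tz],1))
    print('shift',((R0.inv().apply(np.array(target)-st['ee_pos']))/.025).round(3),'turn',np.degrees((R0.inv()*R1).as_rotvec()/8).round(3),'pos',st['ee_pos'].round(4),'F',st['wrist_force'].round(2),'w',round(st['width'],3),'t',st['time_s'])
E
python3 - <<'E'
from h import *
plan([.563,.213,.2],6.5)
E
```

```text
shift [-9.706 17.739  1.241] turn [-2.00e-03  7.00e-03 -3.54e+00] pos [0.2415 0.6031 0.2308] F [-0.21 -0.37  0.48] w 1.002 t 0.25
```

```bash
python3 -m crank '[[[-4,7.5,0.5],[0,0,-1.5],60],[[-9.7,17.74,1.2],[0,0,-3.54],60],[[-9.7,17.74,1.2],[0,0,-3.54],60],[[-9.7,17.74,1.2],[0,0,-3.54],60],[[-9.7,17.74,1.2],[0,0,-3.54],60],[[-9.7,17.74,1.2],[0,0,-3.54],60],[[-9.7,17.74,1.2],[0,0,-3.54],60],[[-9.7,17.74,1.2],[0,0,-3.54],60],[[-9.7,17.74,1.2],[0,0,-3.54],60],[[-9.7,17.74,1.2],[0,0,-3.54],60],[[-9.7,17.74,1.2],[0,0,-3.54],60],[[-9.7,17.74,1.2],[0,0,-3.54],60],[[-9.7,17.74,1.2],[0,0,-3.54],60]]' 30
python3 - <<'E'
from h import *
s=snap('wrist','w1'); plan([.563,.213,.15],6.5)
print(proj(s,[.563,.213,.112],True), s['tvec'])
np.savez('w1.npz',**s)
E
```

```text
time_s: 1.88
ee_pos: [0.5626, 0.2146, 0.2015]
eef_rot: [-0.0, 0.665, 0.747, 0.0]
wrist_force: [0.2, -0.4, -0.4]
width: 0.705
shift [-0.056  0.003  2.058] turn [ 0.001 -0.001  0.011] pos [0.5628 0.2144 0.2015] F [ 0.26  0.24 -0.42] w 0.702 t 1.925
(np.float64(322.14418796032487), np.float64(202.90815903918417)) [-0.14923162 -0.58367941  0.16122609]
```

View pics/w1.png

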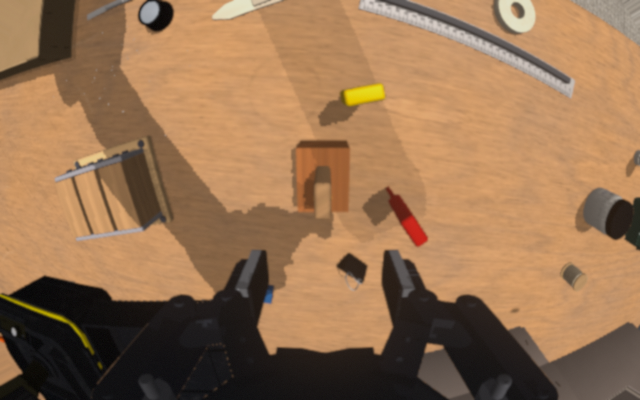

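Run:
```python
from h import *
s=dict(np.load('w1.npz'));I=s['image'].copy()
for dx in(-.016,.016):
  for dy in(-.007,.007):
    a=np.radians(6.5);p=[.563+dx*np.cos(a)-dy*np.sin(a),.213+dx*np.sin(a)+dy*np.cos(a),.112]
    u,v=proj(s,p,True);print(round(u,1),round(v,1))
c=cv2.resize(I[120:240,270:370],None,fx=5,fy=5,interpolation=cv2.INTER_CUBIC)
for dx in(-.016,.016):
  for dy in(-.007,.007):
    p=[.563+dx*np.cos(a)-dy*np.sin(a),.213+dx*np.sin(a)+dy*np.cos(a),.112];u,v=proj(s,p,True)
    cv2.circle(c,(int((u-270)*5+2),int((v-120)*5+2)),3,(0,255,0),-1)
cv2.imwrite('pics/cw1.png',c[:,:,::-1])
```

```text
313.2 183.7
331.1 183.7
313.6 221.3
330.7 221.3
```

View pics/cw1.png

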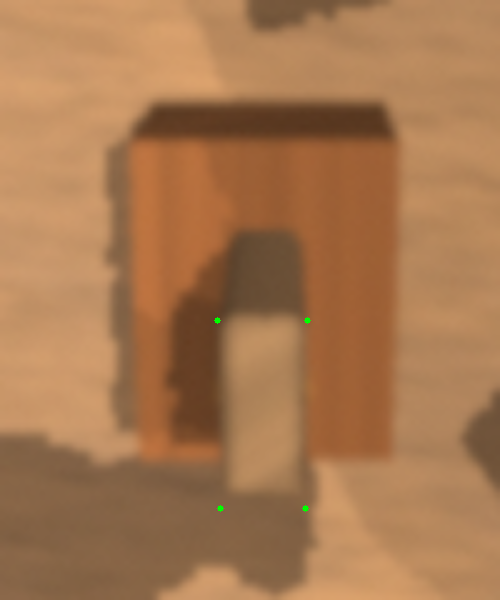

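```bash
python3 -m crank '[[[-0.05,0,1.5],[0,0,0],60],[[-0.05,0,3],[0,0,0],60],[[-0.05,0,4.4],[0,0,0],50],[[-0.05,0,5.4],[0,0,0],45],[[-0.05,0,5.4],[0,0,0],45],[[-0.05,0,5.4],[0,0,0],45],[[-0.05,0,5.4],[0,0,0],45]]' 30
python3 - <<'E'
from h import *
s=snap('side','s2'); plan([.563,.213,.066],6.5)
cv2.imwrite('pics/s2.png',cv2.resize(s['image'][150:330,210:460],None,fx=3,fy=3)[:,:,::-1])
E
```

```text
time_s: 2.8
ee_pos: [0.5644, 0.2128, 0.0679]
eef_rot: [0.001, 0.666, 0.746, 0.001]
wrist_force: [0.2, 0.1, -0.2]
width: 0.528
shift [ 0.018 -0.052  0.072] turn [ 0.018 -0.004  0.   ] pos [0.5643 0.2127 0.0678] F [ 0.35 -0.56 -0.69] w 0.525 t 2.85
```

View pics/s2.png

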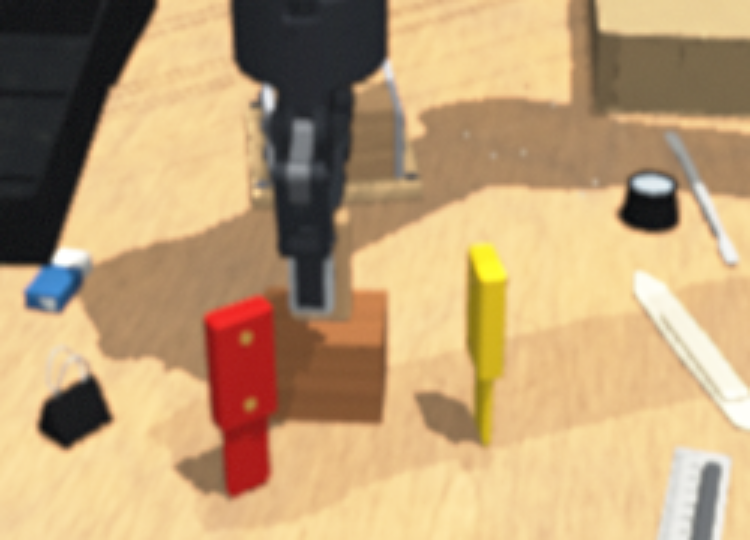

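```bash
python3 -m crank '[[[0,-0.08,0],[0,0,0],45],[[0,-0.08,0],[0,0,0],30],[[0,-0.08,0],[0,0,0],20],[[0,-0.08,0],[0,0,0],10],[[0,-0.08,0],[0,0,0],5],[[0,-0.08,0],[0,0,0],5],[[0,-0.08,0],[0,0,0],5],[[0,-0.08,0],[0,0,0],5],[[0,-0.08,0],[0,0,0],5]]' 50
python3 - <<'E'
from h import *
plan([.563,.213,.066],6.5)
E
```

```text
time_s: 3.98
ee_pos: [0.5614, 0.212, 0.0664]
eef_rot: [0.0, 0.666, 0.746, 0.0]
wrist_force: [-0.4, -1.1, 3.6]
width: 0.156
shift [0.031 0.068 0.017] turn [ 0.001 -0.     0.   ] pos [0.5614 0.212  0.0664] F [-0.41 -1.05  3.55] w 0.156 t 3.975
```

```bash
python3 -m crank '[[[0,0,-0.5],[0,0,0],5],[[0,0,-1.5],[0,0,0],5],[[0,0,-3],[0,0,0],5],[[0,0,-4.5],[0,0,0],5],[[0,0,-5],[0,0,0],5],[[0,0,-5],[0,0,0],5],[[0,0,-5],[0,0,0],5]]'
python3 - <<'E'
from h import *
s=snap('side','s3');w=snap('wrist','w3'); np.savez('s3.npz',**s);np.savez('w3.npz',**w)
cv2.imwrite('pics/s3.png',cv2.resize(s['image'][100:300,230:430],None,fx=3,fy=3)[:,:,::-1])
a=np.radians(16.2)
c=np.array([.6153,-.058])
for n,sg in('L',1),('R',-1): print(n,c+sg*.0225*np.array([-np.sin(a),np.cos(a)]))
plan([.6153-.0063,-.058+.0216,.19],16.2)
E
```

```text
time_s: 4.85
ee_pos: [0.5603, 0.2115, 0.1896]
eef_rot: [-0.001, 0.666, 0.746, -0.001]
wrist_force: [0.2, 0.1, -1.4]
width: 0.16
L [ 0.6090227  -0.03639339]
R [ 0.6215773  -0.07960661]
shift [-10.076   0.813  -0.017] turn [-0.022  0.002 -1.211] pos [0.5603 0.2116 0.1895] F [-0.28 -0.82 -0.34] w 0.154 t 4.95
```

View pics/s3.png

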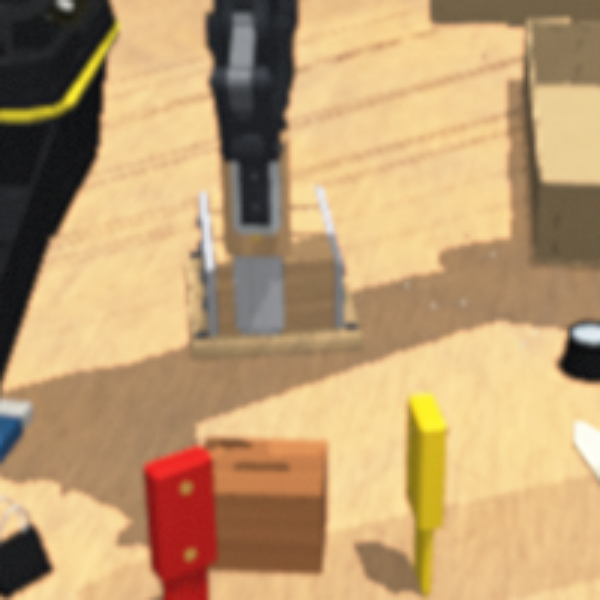

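View pics/w3.png

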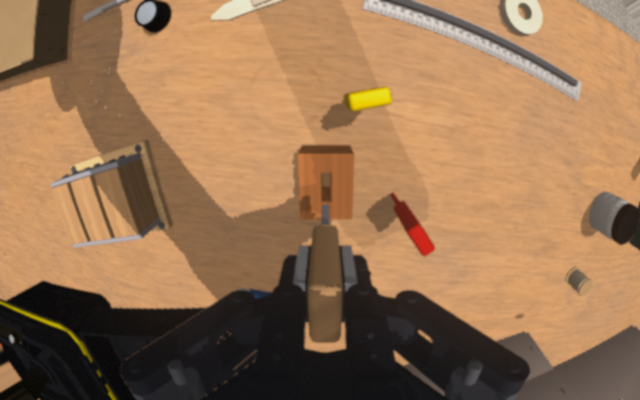

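```bash
python3 -m crank '[[[-2,0.2,0],[0,0,-0.4],5],[[-4.5,0.4,0],[0,0,-0.8],5],[[-7,0.6,0],[0,0,-1.2],5],[[-9,0.8,0],[0,0,-1.21],5],[[-10.07,0.81,0],[0,0,-1.21],5],[[-10.07,0.81,0],[0,0,-1.21],5],[[-10.07,0.81,0.8],[0,0,-1.21],5],[[-10.07,0.81,1.6],[0,0,-1.21],5],[[-10.07,0.81,1.6],[0,0,-1.21],5],[[-10.07,0.81,1.6],[0,0,-1.21],5],[[-10.07,0.81,1.6],[0,0,-1.21],5]]'
python3 - <<'E'
from h import *
w=snap('wrist','w4');np.savez('w4.npz',**w);s=snap('side');t=snap('top'); np.savez('s4.npz',**s);np.savez('t4.npz',**t)
cv2.imwrite('pics/w4.png',cv2.resize(w['image'][100:350,200:450],None,fx=2.4,fy=2.4,interpolation=cv2.INTER_CUBIC)[:,:,::-1])
cv2.imwrite('pics/s4.png',cv2.resize(s['image'][130:250,250:400],None,fx=4,fy=4,interpolation=cv2.INTER_CUBIC)[:,:,::-1])
plan([.609,-.0364,.15],16.2)
E
```

```text
time_s: 6.32
ee_pos: [0.6106, -0.0355, 0.1519]
eef_rot: [0.0, 0.6, 0.8, 0.0]
wrist_force: [-0.8, -1.0, -1.2]
width: 0.163
shift [-0.007 -0.06   0.078] turn [ 0.008  0.003 -0.003] pos [ 0.6104 -0.0358  0.1519] F [ 0.57 -0.09 -0.72] w 0.159 t 6.475
```

View pics/w4.png

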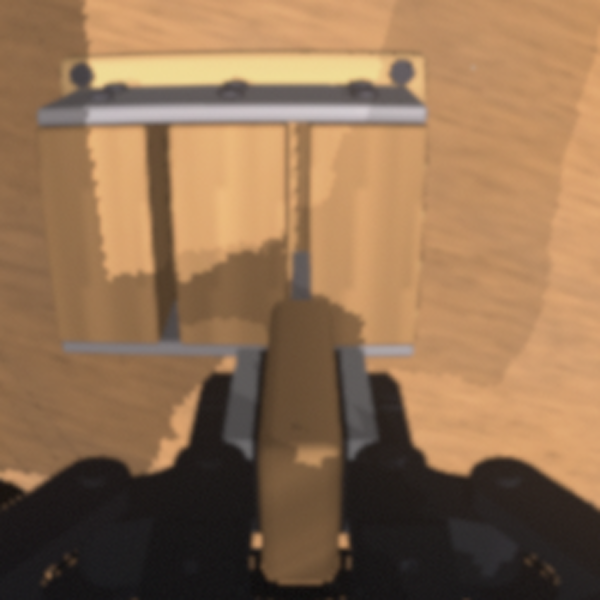

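View pics/s4.png

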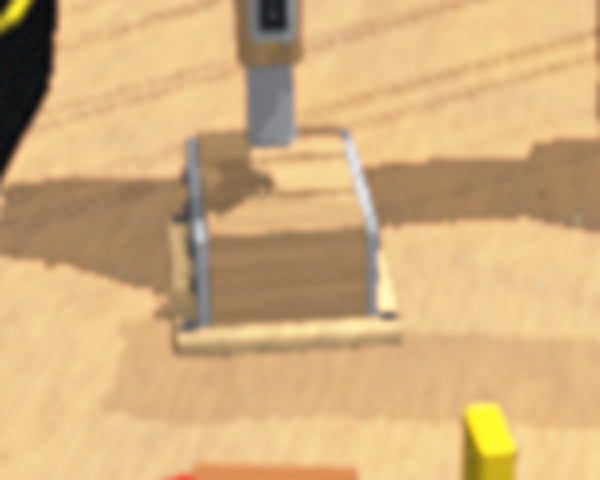

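Run:
```python
from h import *
w=dict(np.load('w4.npz'));I=w['image'].astype(int)
for r in (155,165,175,185,195,200,204,208,212,216,220):
    print(r,[ (int(p[0]),int(p[2])) for p in I[r,312:336]])
o,d=ray(w,(324.7,197.4),True);print(o,d)
```

```text
155 [(228, 121), (228, 121), (228, 121), (228, 122), (226, 119), (221, 114), (198, 102), (175, 91), (184, 96), (198, 102), (192, 99), (173, 89), (159, 83), (156, 80), (156, 81), (155, 81), (159, 82), (181, 94), (207, 107), (220, 114), (224, 118), (226, 118), (226, 119), (226, 120)]
165 [(227, 120), (227, 121), (227, 121), (226, 119), (225, 118), (219, 112), (195, 100), (174, 90), (186, 96), (206, 106), (210, 109), (197, 102), (174, 90), (160, 84), (156, 81), (151, 78), (157, 81), (182, 95), (208, 107), (220, 114), (225, 118), (225, 118), (226, 120), (226, 118)]
175 [(225, 117), (224, 116), (224, 117), (224, 116), (222, 116), (216, 111), (194, 101), (173, 90), (189, 98), (211, 110), (215, 112), (196, 102), (169, 88), (155, 81), (153, 80), (149, 77), (161, 83), (195, 101), (220, 115), (227, 120), (227, 121), (227, 120), (226, 119), (225, 117)]
185 [(223, 117), (223, 116), (224, 118), (226, 119), (226, 120), (222, 116), (202, 104), (180, 92), (190, 97), (210, 107), (207, 107), (184, 95), (159, 81), (151, 77), (146, 75), (142, 74), (157, 81), (190, 98), (211, 108), (216, 111), (215, 110)
[... 1329 characters left out ...]
), (149, 93), (185, 101), (201, 105), (203, 104), (201, 103), (200, 102), (199, 102)]
216 [(119, 61), (119, 62), (120, 62), (122, 63), (124, 64), (124, 64), (124, 64), (130, 67), (140, 76), (130, 81), (108, 84), (96, 87), (96, 89), (96, 89), (97, 89), (100, 89), (116, 90), (150, 93), (184, 101), (199, 103), (202, 104), (200, 103), (198, 101), (197, 101)]
220 [(122, 63), (123, 63), (123, 63), (125, 63), (126, 66), (124, 64), (117, 60), (110, 57), (111, 64), (104, 69), (92, 74), (86, 76), (85, 77), (86, 79), (88, 80), (92, 80), (111, 83), (145, 90), (181, 98), (197, 102), (201, 104), (199, 102), (197, 101), (196, 101)]
[ 0.52855673 -0.05877547  0.29442105] [ 0.31653852  0.0913907  -0.94416688]
```

```bash
cat >> h.py <<'E'
C=np.array([.6153,-.058]);YAW=16.2
def topress(p,c=C,yaw=YAW):
    a=np.radians(yaw);d=np.asarray(p)[:2]-c
    return np.array([d[0]*np.cos(a)+d[1]*np.sin(a),-d[0]*np.sin(a)+d[1]*np.cos(a)])*1000
def edges(row,lo,hi,thr=12):
    g=np.gradient(cv2.GaussianBlur(row[None,:].astype(np.float32),(0,0),.7)[0]);out=[]
    for i in range(lo,hi):
        if abs(g[i])>thr and abs(g[i])>=abs(g[i-1]) and abs(g[i])>abs(g[i+1]):
            a,b,c=abs(g[i-1]),abs(g[i]),abs(g[i+1]);out.append((round(i+.5*(a-c)/(a-2*b+c),2),int(g[i])))
    return out
E
python3 - <<'E'
from h import *
w=dict(np.load('w4.npz'));I=w['image'][...,0]
for r in (158,162,166,170,174,178,182,186,190,194,198):
    e=edges(I[r],205,385)
    print(r,[(u,g,*topress(onz(w,(u,r),.065,True)).round(1)) for u,g in e])
for r in (208,210,212,214): print(r,[(u,g,*topress(onz(w,(u,r),.09,True)).round(2)) for u,g in edges(I[r],310,340)])
E
```

```text
158 [(np.float32(235.98), 23, np.float64(-35.9), np.float64(-45.5)), (np.float32(260.43), -33, np.float64(-35.4), np.float64(-25.9)), (np.float32(270.02), 36, np.float64(-35.3), np.float64(-18.4)), (np.float32(317.68), -16, np.float64(-35.0), np.float64(18.0)), (np.float32(320.31), 12, np.float64(-35.0), np.float64(20.0)), (np.float32(323.47), -18, np.float64(-35.0), np.float64(22.4)), (np.float32(329.23), 21, np.float64(-35.0), np.float64(26.8))]
162 [(np.float32(237.0), 19, np.float64(-32.7), np.float64(-44.9)), (np.float32(260.42), -34, np.float64(-32.3), np.float64(-26.1)), (np.float32(270.03), 36, np.float64(-32.2), np.float64(-18.5)), (np.float32(317.69), -17, np.float64(-31.9), np.float64(18.0)), (np.float32(322.95), -16, np.float64(-31.9), np.float64(22.0)), (np.float32(329.21), 21, np.float64(-31.9), np.float64(26.8))]
166 [(np.float32(237.33), 18, np.float64(-29.5), np.float64(-44.9)), (np.float32(260.52), -32, np.float64(-29.1), np.float64(-26.1)), (np.float32(270.01), 34, np.float64(-29.0), np.float64(-18.7)), (np.float32(317.67), -15, np.float64(-28.8), np.float64(18.0))
[... 3431 characters left out ...]
), -22, np.float64(-4.24), np.float64(21.39)), (np.float32(328.78), 28, np.float64(-4.23), np.float64(26.22))]
210 [(np.float32(318.63), 13, np.float64(-2.71), np.float64(19.02)), (np.float32(321.92), -22, np.float64(-2.71), np.float64(21.36)), (np.float32(328.94), 29, np.float64(-2.71), np.float64(26.34))]
212 [(np.float32(318.68), 13, np.float64(-1.18), np.float64(19.05)), (np.float32(321.9), -22, np.float64(-1.18), np.float64(21.34)), (np.float32(329.04), 29, np.float64(-1.18), np.float64(26.42))]
214 [(np.float32(318.75), 12, np.float64(0.35), np.float64(19.09)), (np.float32(321.84), -21, np.float64(0.35), np.float64(21.29)), (np.float32(329.02), 29, np.float64(0.36), np.float64(26.41))]
```

```bash
python3 -m crank '[[[-0.045,-0.06,0.3],[0,0,0],5],[[-0.045,-0.06,0.7],[0,0,0],5],[[-0.045,-0.06,0.7],[0,0,0],5],[[-0.045,-0.06,0.7],[0,0,0],5],[[-0.045,-0.06,0.7],[0,0,0],5]]'
python3 - <<'E'
from h import *
w=snap('wrist');np.savez('w5.npz',**w);s=snap('side')
cv2.imwrite('pics/w5.png',cv2.resize(w['image'][120:250,260:390],None,fx=4.5,fy=4.5,interpolation=cv2.INTER_CUBIC)[:,:,::-1])
cv2.imwrite('pics/s5.png',cv2.resize(s['image'][130:250,250:400],None,fx=4,fy=4,interpolation=cv2.INTER_CUBIC)[:,:,::-1])
plan([.609,-.0364,.133],16.2)
I=w['image'][...,0]
for r in range(140,225,6):
    e=edges(I[r],225,385)
    print(r,[(float(u),g,*topress(onz(w,(u,r),.065,True)).round(1).tolist()) for u,g in e])
E
```

```text
time_s: 7.1
ee_pos: [0.6091, -0.0372, 0.134]
eef_rot: [0.0, 0.601, 0.8, 0.0]
wrist_force: [-0.4, 0.6, -2.1]
width: 0.16
shift [0.033 0.008 0.043] turn [ 0.003  0.001 -0.002] pos [ 0.609  -0.0373  0.1341] F [ 0.09 -0.55 -0.96] w 0.158 t 7.2
140 [(226.24000549316406, -21, -54.9, -47.8), (233.66000366210938, 33, -54.7, -42.2), (239.52000427246094, -23, -54.5, -37.8), (248.89999389648438, 20, -54.3, -30.9), (292.1300048828125, -19, -53.6, -0.3), (302.7099914550781, 15, -53.5, 7.0), (347.8399963378906, -17, -53.5, 38.0), (357.94000244140625, 22, -53.5, 45.0), (367.17999267578125, -20, -53.6, 51.5), (373.0199890136719, 29, -53.7, 55.6)]
146 [(377.44000244140625, 25, -49.5, 58.8)]
152 [(231.77999877929688, 16, -46.0, -44.2)]
158 [(321.0899963378906, 14, -40.7, 19.6), (324.79998779296875, -12, -40.7, 22.2), (382.6300048828125, 17, -41.0, 62.9)]
164 [(231.30999755859375, 23, -37.2, -45.2), (257.0199890136719, -33, -36.9, -26.0), (267.510009765625, 33, -36.7, -18.4), (318.8699951171875, -16, -36.4, 18.0), (324.8999938964844, -20, -36.4, 22.3), (331.57000732421875, 23, -36.4, 26.9)]
170 [(233.2
[... 1454 characters left out ...]
061035156, 21, -9.7, 26.7)]
206 [(239.0800018310547, 19, -4.9, -42.1), (260.0, -33, -5.0, -25.9), (269.69000244140625, 37, -5.0, -18.5), (312.7300109863281, -16, -5.0, 13.3), (330.8299865722656, 24, -5.0, 26.6)]
212 [(240.5399932861328, 17, -0.1, -41.5), (260.3500061035156, -35, -0.2, -26.0), (269.7900085449219, 32, -0.2, -18.8), (295.3500061035156, -19, -0.3, 0.4), (330.6700134277344, 24, -0.3, 26.5)]
218 [(240.5, 13, 4.9, -42.0), (260.510009765625, -20, 4.7, -26.2), (270.44000244140625, 23, 4.6, -18.6), (285.2900085449219, -13, 4.6, -7.3), (330.4700012207031, 26, 4.5, 26.3)]
224 [(261.32000732421875, -18, 9.6, -26.0), (270.9800109863281, 12, 9.6, -18.5), (330.3999938964844, 23, 9.4, 26.3)]
```

View pics/w5.png

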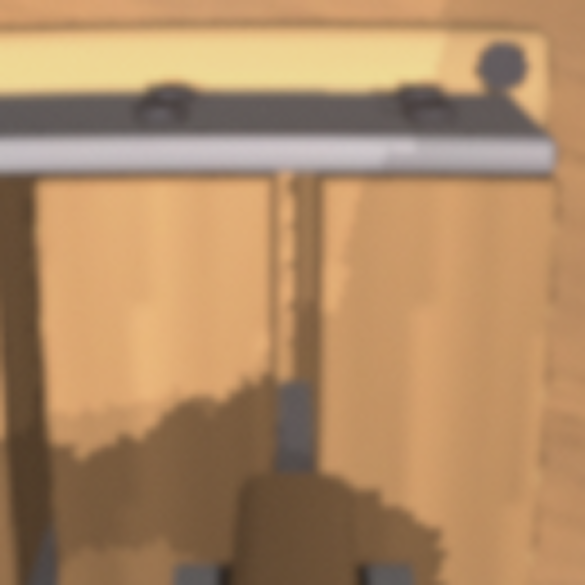

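View pics/s5.png

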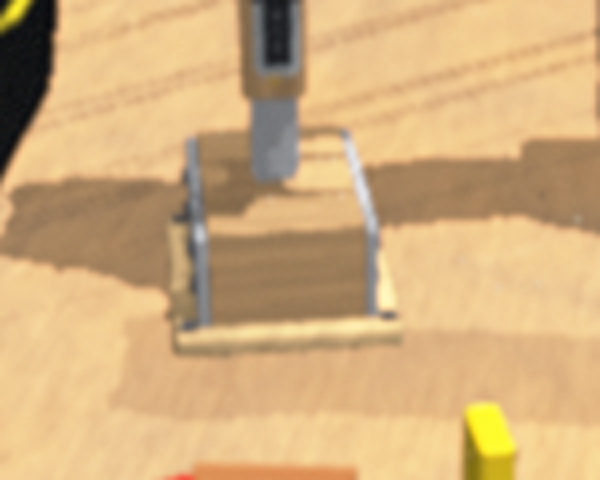

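Run:
```python
from h import *
w=dict(np.load('w5.npz'));I=w['image']
for r in (203,206,209,212,215,218): 
    print(r,[int(x) for x in I[r,316:336,0]],[(float(u),g,*[topress(onz(w,(u,r),z,True)).round(2).tolist()[1] for z in (.074,.085)]) for u,g in edges(I[r,:,0],310,340,8)])
```

```text
203 [194, 183, 161, 145, 145, 164, 183, 184, 168, 145, 129, 125, 126, 125, 135, 160, 185, 199, 202, 201] [(317.6199951171875, -15, 17.15, 17.42), (321.010009765625, 14, 19.51, 19.66), (324.5799865722656, -17, 22.0, 22.01), (331.1000061035156, 21, 26.55, 26.31)]
206 [135, 133, 129, 123, 120, 117, 113, 105, 101, 98, 99, 100, 106, 116, 131, 161, 185, 199, 201, 201] [(312.7300109863281, -16, 13.71, 14.17), (330.8299865722656, 24, 26.37, 26.14)]
209 [124, 126, 126, 122, 118, 112, 105, 99, 96, 95, 96, 97, 104, 114, 131, 162, 186, 198, 202, 201] [(310.2799987792969, -11, 11.95, 12.51), (330.739990234375, 24, 26.32, 26.1)]
212 [123, 126, 125, 122, 118, 111, 105, 99, 97, 97, 96, 97, 103, 111, 131, 162, 186, 198, 200, 199] [(330.6700134277344, 24, 26.29, 26.06)]
215 [123, 124, 124, 121, 114, 102, 94, 94, 96, 96, 95, 97, 102, 112, 131, 162, 186, 198, 200, 200] [(320.489990234375, -8, 19.1, 19.27), (330.67999267578125, 24, 26.31, 26.08)]
218 [121, 124, 124, 122, 116, 105, 94, 92, 94, 95, 95, 96, 98, 107, 131, 166, 189, 198, 200, 198] [(320.7900085449219, -9, 19.3, 19.45), (330.4700012207031, 26, 26.17, 25.95)]
```

```bash
python3 -m crank '[[[0.015,0,0.1],[0,0,0],5],[[0.015,0,0.25],[0,0,0],5],[[0.015,0,0.35],[0,0,0],5],[[0.015,0,0.45],[0,0,0],5],[[0.015,0,0.45],[0,0,0],5],[[0.015,0,0.45],[0,0,0],5]]'
python3 - <<'E'
from h import *
w=snap('wrist');s=snap('side')
cv2.imwrite('pics/w6.png',cv2.resize(w['image'][120:250,260:390],None,fx=4.5,fy=4.5,interpolation=cv2.INTER_CUBIC)[:,:,::-1])
cv2.imwrite('pics/s6.png',cv2.resize(s['image'][130:250,250:400],None,fx=4,fy=4,interpolation=cv2.INTER_CUBIC)[:,:,::-1])
plan([.609,-.0364,.1129],16.2)
E
```

```text
time_s: 7.95
ee_pos: [0.6087, -0.0369, 0.1226]
eef_rot: [-0.0, 0.601, 0.8, 0.0]
wrist_force: [-0.6, -0.8, -0.7]
width: 0.157
shift [0.017 0.012 0.39 ] turn [ 0.002 -0.    -0.002] pos [ 0.6088 -0.0369  0.1227] F [ 0.53  0.82 -1.39] w 0.159 t 8.05
```

View pics/w6.png

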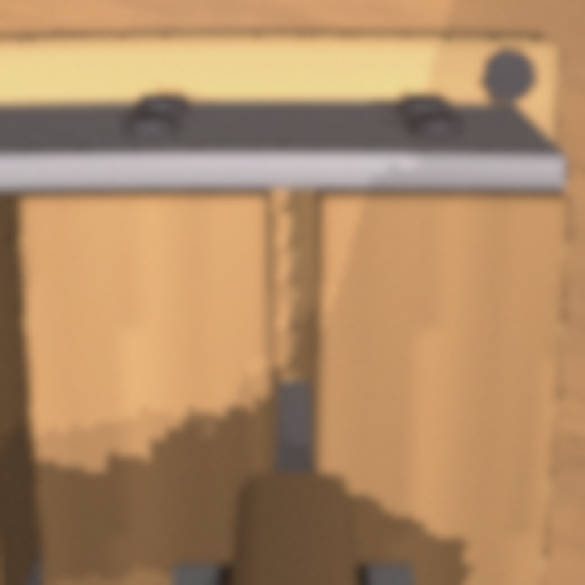

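View pics/s6.png

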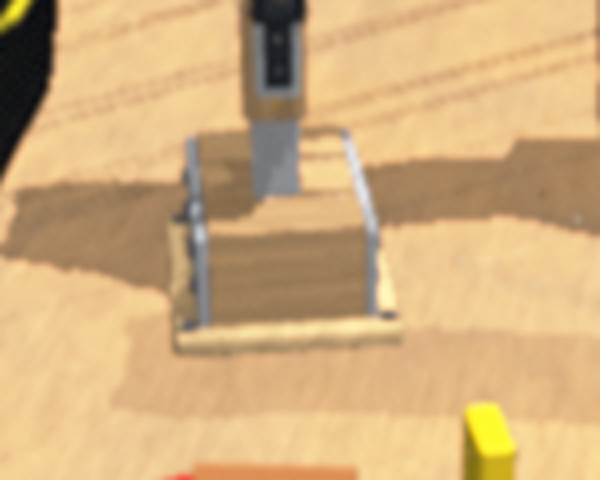

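The blade (wrist crop 277–316) sits within the gap (275–321) and the tip has just entered. There is no force, so I continue slowly.

```bash
python3 -m crank '[[[0,0,0.1],[0,0,0],5],[[0,0,0.2],[0,0,0],5],[[0,0,0.2],[0,0,0],5]]'; python3 -m crank '[[[0,0,0.1],[0,0,0],5],[[0,0,0.2],[0,0,0],5],[[0,0,0.2],[0,0,0],5]]'
python3 - <<'E'
from h import *
w=snap('wrist');s=snap('side')
cv2.imwrite('pics/w7.png',cv2.resize(w['image'][120:250,260:390],None,fx=4.5,fy=4.5,interpolation=cv2.INTER_CUBIC)[:,:,::-1])
cv2.imwrite('pics/s7.png',cv2.resize(s['image'][130:250,250:400],None,fx=4,fy=4,interpolation=cv2.INTER_CUBIC)[:,:,::-1])
plan([.609,-.0364,.1129],16.2)
E
```

```text
time_s: 8.43
ee_pos: [0.6084, -0.037, 0.1172]
eef_rot: [-0.0, 0.601, 0.8, -0.0]
wrist_force: [-0.3, 0.6, -1.0]
width: 0.159
time_s: 8.8
ee_pos: [0.6084, -0.037, 0.1122]
eef_rot: [-0.0, 0.601, 0.8, -0.0]
wrist_force: [0.4, 0.1, -1.3]
width: 0.155
shift [ 0.016  0.018 -0.018] turn [-0.001 -0.001 -0.002] pos [ 0.6087 -0.0369  0.1125] F [ 0.61  0.47 -0.16] w 0.158 t 8.9
```

View pics/s7.png

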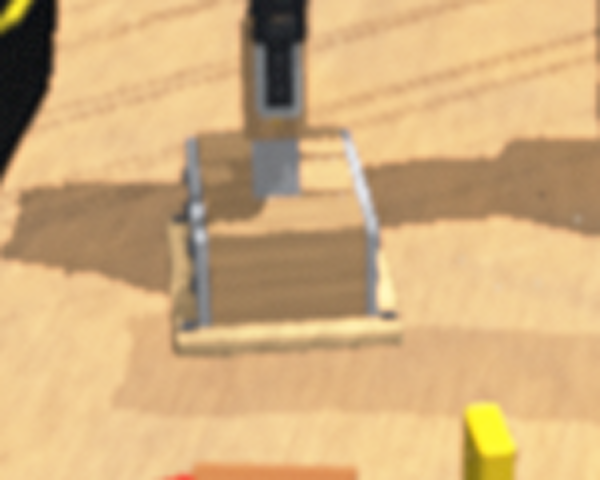

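View pics/w7.png

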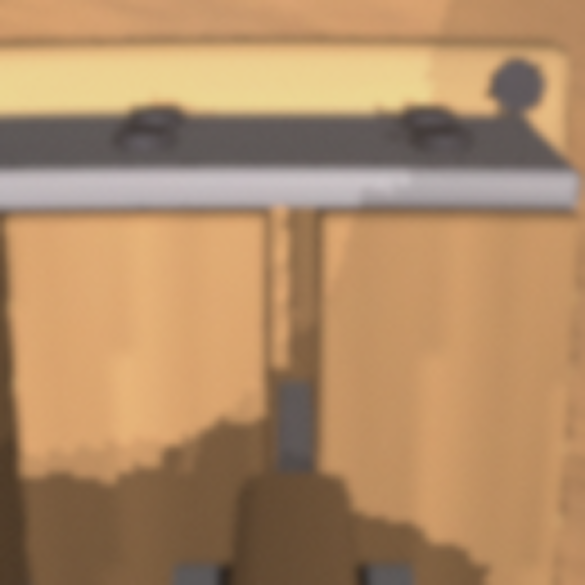

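```bash
python3 -m crank '[[[0,0,0.08],[0,0,0],5],[[0,0,0.16],[0,0,0],5],[[0,0,0.16],[0,0,0],5]]'; python3 -m crank '[[[0,0,0.04],[0,0,0],5],[[0,0,0.08],[0,0,0],5],[[0,0,0.08],[0,0,0],5]]';python3 -m crank '[[[0,0,0.04],[0,0,0],5],[[0,0,0.04],[0,0,0],5],[[0,0,0.04],[0,0,0],5]]'
```

```text
time_s: 9.28
ee_pos: [0.6088, -0.037, 0.1085]
eef_rot: [0.0, 0.601, 0.8, 0.0]
wrist_force: [-0.1, -0.3, -1.2]
width: 0.157
time_s: 9.65
ee_pos: [0.6088, -0.0369, 0.1068]
eef_rot: [0.0, 0.601, 0.8, 0.0]
wrist_force: [-1.6, -0.1, 4.0]
width: 0.157
time_s: 10.02
ee_pos: [0.6088, -0.0369, 0.1057]
eef_rot: [0.0, 0.601, 0.8, 0.0]
wrist_force: [-1.2, -0.8, 3.1]
width: 0.158
```

```bash
python3 -m crank '[[[0,0,0],[0,0,0],5],[[0,0,0],[0,0,0],5]]'
python3 - <<'E'
from h import *
for i in range(4):
    w=bot.snapshot('side'); print(bot.get_state()['wrist_force'].round(2))
a=np.radians(16.2)
plan([.609+.0126,-.0369-.0432,.15],16.2)
cv2.imwrite('pics/s8.png',cv2.resize(w['image'][130:250,250:400],None,fx=4,fy=4,interpolation=cv2.INTER_CUBIC)[:,:,::-1])
E
```

```text
time_s: 10.28
ee_pos: [0.6088, -0.0369, 0.1056]
eef_rot: [0.0, 0.601, 0.8, 0.0]
wrist_force: [-0.7, 0.9, 5.2]
width: 0.159
[-1.    0.21  3.76]
[-0.43  0.18  4.47]
[-0.79 -0.12  4.17]
[-0.41  1.2   4.15]
shift [-1.8    0.009 -1.775] turn [ 0.002  0.    -0.002] pos [ 0.6088 -0.0369  0.1056] F [-0.41  1.2   4.15] w 0.16 t 10.475
```

View pics/s8.png

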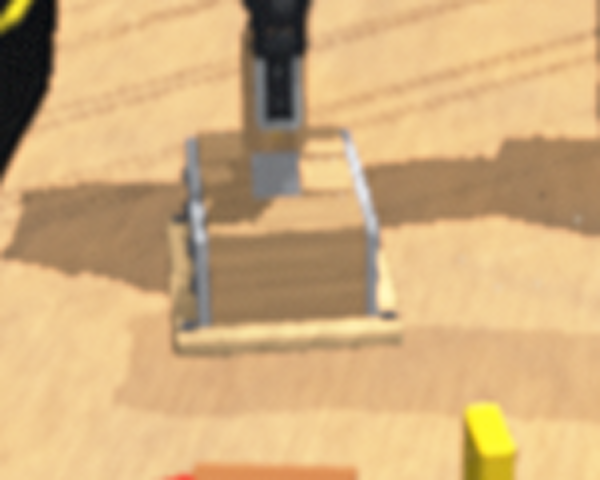

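About 5 N of steady resistance at 18–20 mm deep means the left gap is blocked. I withdraw and go to the right gap.

```bash
python3 -m crank '[[[0,0,-0.3],[0,0,0],5],[[0,0,-0.7],[0,0,0],5],[[0,0,-1.1],[0,0,0],5],[[0,0,-1.3],[0,0,0],5],[[0,0,-1.3],[0,0,0],5],[[-0.6,0,-1.3],[0,0,0],5],[[-1.2,0,-1.3],[0,0,0],5],[[-1.8,0,-1.3],[0,0,0],5],[[-1.8,0,-1.15],[0,0,0],5],[[-1.8,0,-1.15],[0,0,0],5],[[-1.8,0,-1.15],[0,0,0],5]]'
python3 - <<'E'
from h import *
w=snap('wrist');np.savez('w9.npz',**w)
cv2.imwrite('pics/w9.png',cv2.resize(w['image'][120:250,260:390],None,fx=4.5,fy=4.5,interpolation=cv2.INTER_CUBIC)[:,:,::-1])
plan([.6214,-.0801,.15],16.2)
I=w['image'][...,0]
for r in range(170,222,5):
    print(r,[(float(u),g,*topress(onz(w,(u,r),.065,True)).round(1).tolist()) for u,g in edges(I[r],300,400,9)])
E
```

```text
time_s: 11.85
ee_pos: [0.6211, -0.0791, 0.1341]
eef_rot: [-0.0, 0.6, 0.8, 0.0]
wrist_force: [0.6, -0.7, -0.5]
width: 0.159
shift [-0.037 -0.002 -0.63 ] turn [ 0.    -0.004  0.007] pos [ 0.6212 -0.0792  0.1343] F [-0.44  0.71  0.11] w 0.159 t 11.9
170 [(317.6600036621094, -28, -32.3, -26.4), (324.1700134277344, 11, -32.2, -21.8), (329.5199890136719, 19, -32.3, -18.1), (380.6199951171875, -23, -32.5, 18.3), (386.1000061035156, -11, -32.5, 22.3), (391.6099853515625, 28, -32.6, 26.4)]
175 [(317.69000244140625, -27, -28.6, -26.4), (329.3800048828125, 21, -28.6, -18.2), (380.5299987792969, -22, -28.8, 18.4), (385.8599853515625, -12, -28.8, 22.3), (391.30999755859375, 27, -28.9, 26.4)]
180 [(317.8699951171875, -26, -24.9, -26.3), (329.0799865722656, 23, -24.9, -18.4), (380.19000244140625, -20, -25.1, 18.4), (385.6300048828125, -11, -25.1, 22.4), (390.7200012207031, 29, -25.1, 26.2)]
185 [(317.9100036621094, -25, -21.2, -26.3), (328.7799987792969, 28, -21.2, -18.6), (379.739990234375, -22, -21.3, 18.3), (385.29998779296875, -11, -21.3, 22.4), (390.3900146484375, 30, -21.3, 26.2)]
190 [(317.8
[... 533 characters left out ...]
1, -9.8, 22.3), (389.25, 31, -9.8, 26.1)]
205 [(314.19000244140625, -19, -6.0, -29.1), (328.82000732421875, 26, -6.0, -18.5), (378.6099853515625, -24, -5.9, 18.3), (383.7900085449219, -11, -5.9, 22.2), (389.04998779296875, 30, -5.9, 26.2)]
210 [(328.989990234375, 28, -2.0, -18.3), (378.239990234375, -26, -1.9, 18.3), (383.44000244140625, -11, -1.9, 22.2), (388.4200134277344, 28, -1.9, 26.0)]
215 [(329.0199890136719, 29, 1.9, -18.3), (378.3900146484375, -23, 2.1, 18.6), (383.07000732421875, -12, 2.1, 22.2), (388.04998779296875, 31, 2.1, 26.0)]
220 [(328.9700012207031, 31, 6.0, -18.3), (377.7699890136719, -23, 6.2, 18.4), (382.7900085449219, -11, 6.2, 22.3), (387.8299865722656, 30, 6.2, 26.2)]
```

View pics/w9.png

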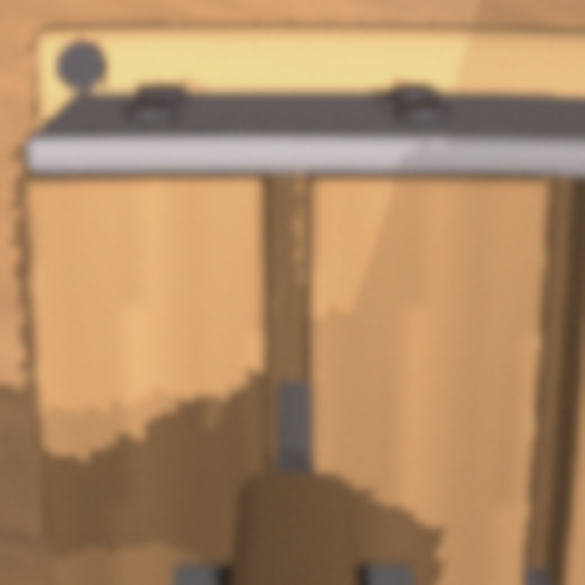

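```bash
python3 -m crank '[[[-0.045,0,0],[0,0,0],5],[[-0.045,0,0],[0,0,0],5],[[-0.045,0,0.1],[0,0,0],5],[[-0.045,0,0.1],[0,0,0],5]]'
python3 - <<'E'
from h import *
w=snap('wrist');s=snap('side')
cv2.imwrite('pics/w10.png',cv2.resize(w['image'][120:250,260:390],None,fx=4.5,fy=4.5,interpolation=cv2.INTER_CUBIC)[:,:,::-1])
plan([.6214,-.0801,.15],16.2)
I=w['image'][...,0]
for r in (185,195,200,206,209,212,215): print(r,[int(x) for x in I[r,314:334]],[(float(u),g) for u,g in edges(I[r],300,400,9)])
E
```

```text
time_s: 12.4
ee_pos: [0.6213, -0.0812, 0.1315]
eef_rot: [-0.0, 0.601, 0.8, -0.0]
wrist_force: [0.1, -0.4, -0.3]
width: 0.159
shift [ 0.045  0.009 -0.734] turn [-0.002 -0.001 -0.002] pos [ 0.6215 -0.0812  0.1317] F [ 0.97  0.45 -0.69] w 0.158 t 12.5
185 [223, 222, 222, 221, 220, 216, 198, 164, 134, 130, 133, 136, 137, 139, 138, 132, 124, 139, 175, 208] [(320.739990234375, -27), (332.0, 29), (383.1199951171875, -22), (388.3299865722656, -11), (393.9599914550781, 31)]
195 [220, 221, 221, 221, 221, 219, 203, 169, 136, 131, 134, 134, 136, 136, 134, 128, 120, 135, 165, 189] [(320.8299865722656, -28), (331.9100036621094, 23), (383.1199951171875, -22), (387.8699951171875, -12), (393.1499938964844, 29)]
200 [218, 214, 212, 213, 211, 204, 187, 159, 133, 130, 134, 135, 135, 136, 134, 127, 120, 137, 167, 190] [(320.67999267578125, -23), (331.82000732421875, 23), (382.57000732421875, -18), (387.20001220703125, -12), (392.8500061035156, 31)]
206 [174, 156, 150, 148, 137, 129, 120, 106, 95, 95, 97, 99, 99, 101, 107, 112, 115, 137, 169, 190] [(313.7300109863281, -17), (320.3399963378906, -11), (331.54998779296875, 24), (381.95001220703125, -24), (387.0299987792969, -12), (392.5, 29)]
209 [123, 122, 122, 125, 126, 127, 120, 106, 95, 93, 96, 96, 96, 98, 105, 110, 115, 138, 170, 191] [(302.8500061035156, -10), (311.29998779296875, -19), (320.739990234375, -10), (331.4800109863281, 24), (381.9200134277344, -24), (386.95001220703125, -12), (392.05999755859375, 29)]
212 [120, 120, 122, 124, 126, 127, 119, 106, 94, 94, 95, 95, 96, 97, 102, 106, 112, 138, 170, 191] [(320.7099914550781, -10), (331.3800048828125, 25), (382.0299987792969, -24), (386.7200012207031, -11), (391.82000732421875, 31)]
215 [120, 121, 122, 123, 126, 127, 119, 106, 92, 90, 92, 92, 94, 97, 101, 107, 115, 140, 172, 192] [(320.8299865722656, -11), (331.3399963378906, 25), (381.69000244140625, -20), (386.32000732421875, -11), (391.6300048828125, 31)]
```

View pics/w10.png

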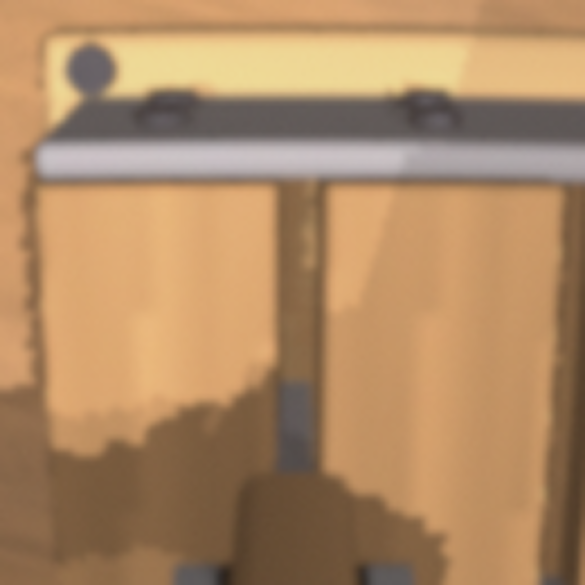

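```bash
python3 -m crank '[[[0.025,0,0],[0,0,0],5],[[0.025,0,0],[0,0,0],5],[[0.025,0,0],[0,0,0],5]]'
python3 - <<'E'
from h import *
w=snap('wrist')
plan([.6214,-.0801,.15],16.2)
I=w['image'][...,0]
for r in (195,206,209,212,215): print(r,[int(x) for x in I[r,314:334]],[(float(u),g) for u,g in edges(I[r],300,340,9)])
E
```

```text
time_s: 12.88
ee_pos: [0.6214, -0.0806, 0.1318]
eef_rot: [0.0, 0.601, 0.8, 0.0]
wrist_force: [0.1, 0.1, -1.6]
width: 0.153
shift [ 0.021  0.005 -0.728] turn [ 0.    -0.    -0.002] pos [ 0.6214 -0.0806  0.1318] F [-0.15 -0.33 -0.72] w 0.16 t 12.925
195 [220, 221, 222, 222, 220, 204, 172, 142, 131, 133, 136, 136, 135, 134, 128, 116, 120, 150, 181, 199] [(319.8800048828125, -26), (331.260009765625, 25)]
206 [155, 140, 136, 134, 128, 121, 110, 98, 93, 96, 97, 99, 99, 99, 98, 99, 114, 152, 183, 199] [(313.3900146484375, -19), (319.82000732421875, -10), (330.95001220703125, 30)]
209 [122, 123, 124, 126, 125, 120, 108, 95, 91, 94, 96, 95, 95, 96, 95, 96, 115, 152, 184, 199] [(301.1199951171875, -15), (309.8399963378906, -11), (319.95001220703125, -10), (330.8900146484375, 30)]
212 [120, 121, 124, 125, 126, 119, 108, 95, 92, 94, 95, 95, 95, 95, 94, 95, 117, 153, 183, 197] [(319.8999938964844, -10), (330.80999755859375, 29)]
215 [119, 121, 122, 124, 124, 119, 106, 95, 92, 92, 96, 96, 96, 95, 94, 96, 118, 154, 182, 196] [(319.8699951171875, -10), (330.7699890136719, 28)]
```

```bash
python3 -m crank '[[[0,0,0.12],[0,0,0],5],[[0,0,0.24],[0,0,0],5],[[0,0,0.36],[0,0,0],5],[[0,0,0.36],[0,0,0],5]]';python3 -m crank '[[[0,0,0.1],[0,0,0],5],[[0,0,0.2],[0,0,0],5],[[0,0,0.2],[0,0,0],5]]';python3 -m crank '[[[0,0,0.1],[0,0,0],5],[[0,0,0.2],[0,0,0],5],[[0,0,0.2],[0,0,0],5]]'
python3 - <<'E'
from h import *
w=snap('wrist');s=snap('side')
cv2.imwrite('pics/c11.png',np.hstack([cv2.resize(w['image'][120:250,260:390],(400,400),interpolation=cv2.INTER_CUBIC),cv2.resize(s['image'][130:250,265:385],(400,400),interpolation=cv2.INTER_CUBIC)])[:,:,::-1])
plan([.6214,-.0801,.11],16.2)
E
```

```text
time_s: 13.42
ee_pos: [0.6211, -0.0806, 0.1223]
eef_rot: [-0.0, 0.601, 0.8, -0.0]
wrist_force: [0.2, -0.3, -1.5]
width: 0.156
time_s: 13.8
ee_pos: [0.6212, -0.0806, 0.1175]
eef_rot: [-0.0, 0.601, 0.8, -0.0]
wrist_force: [-0.1, 0.3, -1.1]
width: 0.154
time_s: 14.18
ee_pos: [0.6211, -0.0806, 0.1124]
eef_rot: [-0.0, 0.601, 0.8, -0.0]
wrist_force: [0.0, 0.2, -0.5]
width: 0.157
shift [0.019 0.007 0.109] turn [-0.001 -0.001 -0.001] pos [ 0.6214 -0.0806  0.1127] F [-1.12  0.06 -1.18] w 0.155 t 14.275
```

View pics/c11.png

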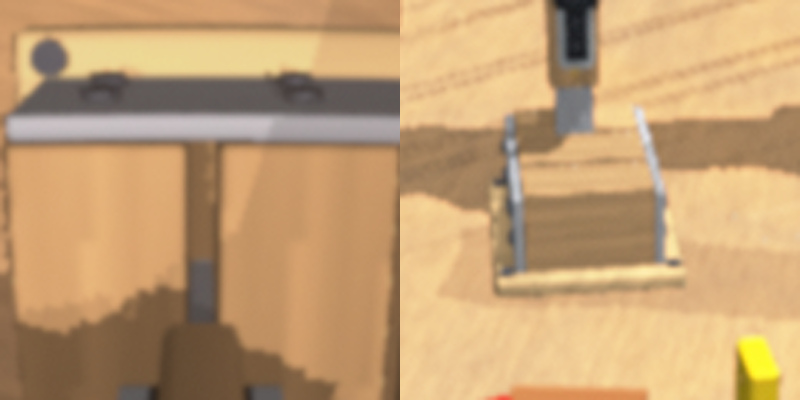

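The blade is in the right gap without force. I continue past 18 mm.

```bash
python3 -m crank '[[[0,0,0.08],[0,0,0],5],[[0,0,0.16],[0,0,0],5],[[0,0,0.16],[0,0,0],5]]'; python3 -m crank '[[[0,0,0.06],[0,0,0],5],[[0,0,0.12],[0,0,0],5],[[0,0,0.12],[0,0,0],5]]';python3 -m crank '[[[0,0,0.1],[0,0,0],5],[[0,0,0.1],[0,0,0],5]]'
```

```text
time_s: 14.65
ee_pos: [0.6212, -0.0806, 0.1085]
eef_rot: [-0.0, 0.601, 0.8, -0.0]
wrist_force: [0.1, 0.1, -1.3]
width: 0.154
time_s: 15.02
ee_pos: [0.6212, -0.0806, 0.1056]
eef_rot: [-0.0, 0.601, 0.8, -0.0]
wrist_force: [0.6, 0.3, -0.9]
width: 0.159
time_s: 15.28
ee_pos: [0.6212, -0.0806, 0.103]
eef_rot: [-0.0, 0.601, 0.8, -0.0]
wrist_force: [0.2, -0.8, -1.6]
width: 0.16
```

Run:
```python
from h import *
for i in range(3):
    w=bot.snapshot('wrist'); print(bot.get_state()['wrist_force'].round(2))
plan([.6214,-.0801,.0814],16.2)
```

```text
[ 0.11  0.54 -0.22]
[0.81 0.11 0.4 ]
[ 0.36  1.2  -0.92]
shift [0.021 0.006 0.875] turn [-0.    -0.    -0.002] pos [ 0.6214 -0.0806  0.1033] F [ 0.36  1.2  -0.92] w 0.156 t 15.425
```

It is free at 23 mm depth, so the right gap is clear. I lower it home.

```bash
python3 -m crank '[[[0,0,0.12],[0,0,0],5],[[0,0,0.24],[0,0,0],5],[[0,0,0.36],[0,0,0],5],[[0,0,0.36],[0,0,0],5]]'; python3 -m crank '[[[0,0,0.1],[0,0,0],5],[[0,0,0.2],[0,0,0],5],[[0,0,0.3],[0,0,0],5],[[0,0,0.3],[0,0,0],5]]'; python3 -m crank '[[[0,0,0.06],[0,0,0],5],[[0,0,0.12],[0,0,0],5],[[0,0,0.12],[0,0,0],5]]'
```

```text
time_s: 15.92
ee_pos: [0.6211, -0.0806, 0.0938]
eef_rot: [-0.0, 0.601, 0.8, -0.0]
wrist_force: [-0.0, 0.4, -0.7]
width: 0.157
time_s: 16.42
ee_pos: [0.6212, -0.0806, 0.0865]
eef_rot: [-0.0, 0.601, 0.8, -0.0]
wrist_force: [0.5, 0.2, -1.0]
width: 0.159
time_s: 16.8
ee_pos: [0.6213, -0.0806, 0.0836]
eef_rot: [-0.0, 0.601, 0.8, -0.0]
wrist_force: [-0.3, -0.0, -1.8]
width: 0.157
```

```bash
python3 -m crank '[[[0,0,0.06],[0,0,0],5],[[0,0,0.06],[0,0,0],5]]'; python3 -m crank '[[[0,0,0.04],[0,0,0],5],[[0,0,0.04],[0,0,0],5]]'
python3 - <<'E'
from h import *
w=snap('wrist');s=snap('side')
cv2.imwrite('pics/c12.png',np.hstack([cv2.resize(w['image'][120:250,260:390],(400,400),interpolation=cv2.INTER_CUBIC),cv2.resize(s['image'][130:250,265:385],(400,400),interpolation=cv2.INTER_CUBIC)])[:,:,::-1])
plan([.6214,-.0801,.0814],16.2)
E
```

```text
time_s: 17.05
ee_pos: [0.6213, -0.0806, 0.0821]
eef_rot: [-0.0, 0.601, 0.8, -0.0]
wrist_force: [-0.8, -0.5, -0.5]
width: 0.162
time_s: 17.3
ee_pos: [0.6215, -0.0806, 0.0815]
eef_rot: [0.0, 0.601, 0.8, 0.0]
wrist_force: [-0.2, -1.0, 0.7]
width: 0.155
shift [0.022 0.001 0.004] turn [ 0.002  0.001 -0.002] pos [ 0.6215 -0.0806  0.0815] F [0.04 0.93 1.17] w 0.157 t 17.4
```

View pics/c12.png

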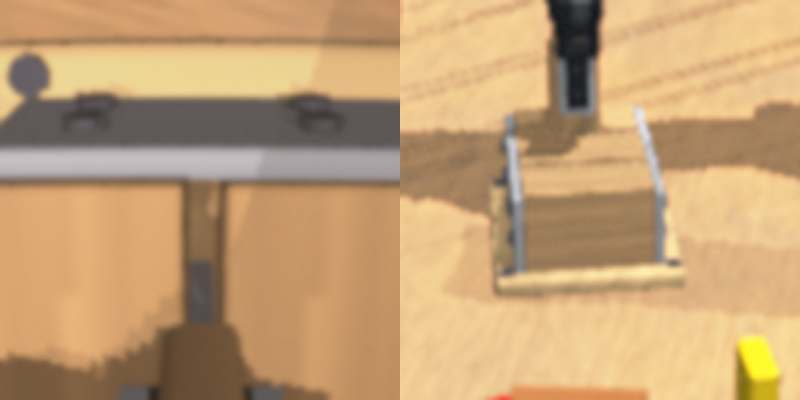

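```bash
python3 -m crank '[[[0,0,0.03],[0,0,0],5],[[0,0,0.03],[0,0,0],5]]'; python3 -m crank '[[[0,0,0],[0,0,0],16],[[0,0,0],[0,0,0],20],[[0,0,0],[0,0,0],28],[[0,0,0],[0,0,0],40],[[0,0,0],[0,0,0],45],[[0,0,0],[0,0,0],45]]' 20
python3 - <<'E'
from h import *
w=snap('wrist','w13');s=snap('side')
cv2.imwrite('pics/c13.png',np.hstack([cv2.resize(w['image'][120:380,190:450],(400,400),interpolation=cv2.INTER_CUBIC),cv2.resize(s['image'][130:250,265:385],(400,400),interpolation=cv2.INTER_CUBIC)])[:,:,::-1])
plan([.6214,-.0801,.0814],16.2)
E
```

```text
time_s: 17.65
ee_pos: [0.6216, -0.0807, 0.0814]
eef_rot: [0.0, 0.601, 0.8, -0.0]
wrist_force: [-2.5, -0.4, 6.6]
width: 0.158
time_s: 18.4
ee_pos: [0.6214, -0.0806, 0.0805]
eef_rot: [-0.0, 0.601, 0.8, -0.0]
wrist_force: [0.6, -0.9, 0.7]
width: 0.527
shift [ 0.02   0.007 -0.036] turn [-0.001 -0.001 -0.002] pos [ 0.6214 -0.0806  0.0805] F [0.8  0.83 0.16] w 0.526 t 18.5
```

View pics/c13.png

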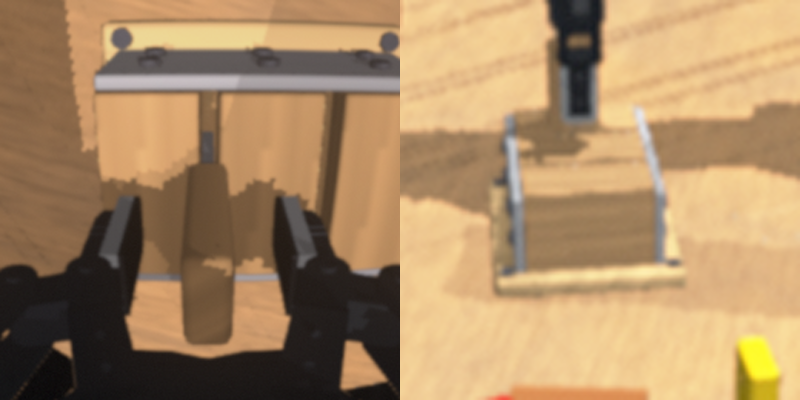

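```bash
python3 -m crank '[[[0,0,-1],[0,0,0],45],[[0,0,-2],[0,0,0],45],[[0,0,-4],[0,0,0],45],[[0,0,-6],[0,0,0],45],[[0,-2,-6],[0,0,0],45],[[0,-4,-6],[0,0,0],45],[[0,-4,-6],[0,0,0],45],[[0,-4,-6],[0,0,0],45],[[0,-4,-6],[0,0,0],45]]'
python3 - <<'E'
from h import *
w=snap('wrist');s=snap('side');t=snap('top')
cv2.imwrite('pics/c14.png',np.hstack([cv2.resize(w['image'],(640,400))[:, 120:520],cv2.resize(s['image'][110:260,255:405],(400,400),interpolation=cv2.INTER_CUBIC)])[:,:,::-1])
for n,S in(('top',t),('side',s)):
    P=pts(S);q=P[(abs(P[...,0]-.6214)<.05)&(abs(P[...,1]+.08)<.05)&(P[...,2]>.12)&(P[...,2]<.14)&(S['depth']>0)]
    print(n,len(q), np.median(q,0).round(4) if len(q) else '', q[:,2].max() if len(q) else '')
    if len(q)>8: print(cv2.minAreaRect((q[:,:2]*1000).astype(np.float32)))
plan([.6214,-.0801,.23],16.2)
E
```

```text
time_s: 19.62
ee_pos: [0.5266, -0.1079, 0.2308]
eef_rot: [0.0, 0.6, 0.8, 0.001]
wrist_force: [0.0, 0.8, -1.1]
width: 0.523
top 113 [ 0.6228 -0.0796  0.1271] 0.13061911696912526
((623.6881713867188, -80.35786437988281), (31.722461700439453, 14.101375579833984), 17.65106773376465)
side 77 [ 0.6228 -0.0752  0.125 ] 0.12804970431555396
((623.1143188476562, -77.5356216430664), (31.128498077392578, 14.108600616455078), 17.26128387451172)
shift [3.00e-03 3.97e+00 1.50e-02] turn [ 0.001 -0.004  0.005] pos [ 0.5261 -0.1079  0.2303] F [ 0.54 -0.2  -0.25] w 0.523 t 19.775
```

View pics/c14.png

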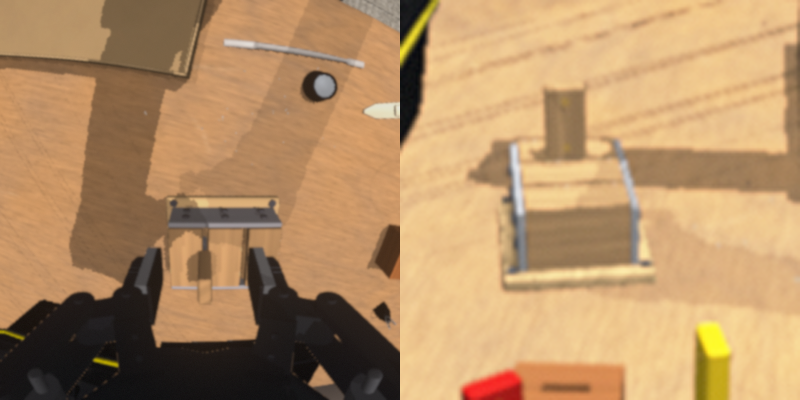

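Run:
```python
from h import *
print(bot.finish_job())
```

```text
the job is handed in; nothing more can be done
None
```

The feeler now stands fully home in the right gap, released and upright, and the job is handed in at about 20 s of the 58 s allowed. No verdict came back.

- **Left gap:** I lifted the feeler from the stand by its beech handle and tried the left gap first. It met a steady resistance of about 5 N at 18–20 mm deep, so I stopped there, well short of the spring's end.
- **Right gap:** it went in without noticeable force past 23 mm, and on down until the shoulder met the jaws. I pressed it down lightly to seat it; the wrist read 6.6 N at most.
- **Last checks:** the handle top reads 0.127 m in the top view and 0.125 m in the side view, against 0.127 m expected with the shoulder resting on the jaws. It looks upright in the pictures, and the gripper is clear above and in front of the press.
- **Disagreement:** the two fixed cameras put the handle about 3 mm apart across the gap. They already disagreed by about as much at the start.
- **Small things:** I kept the arm clear of the loupe, eraser and clip but did not measure their positions again at the end.

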